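# Press the cuvette block home on the reader stage and hold it

### The arm

A 6-joint arm with a two-finger parallel gripper is mounted at the origin on the work surface. World frame = base frame: x ahead of the robot, y to its left, z up, the work surface at z = 0. Lengths are in m, angles in rad, forces in N, time in s.
With the tool pointing down it reaches from about 0.35 to 0.85 m from the base axis. Payload 8.1 kg.
Tool frame: the origin (TCP) lies midway between the tips of the shut fingers; the grasp point (between the pads) lies 19 mm behind it; z points along the fingers, x is the direction in which the jaws open and shut, and the axes are right-handed (so a half turn about z gives the same grasp; the last joint's range is limited). The gripper opens to 85 mm and grips with 20 to 120 N. Pads are 22 mm wide; open, the fingers measure 114 mm over their backs; the gripper's body (76 mm by 85 mm) begins 54 mm behind the grasp point. The pads swing forward as they close: fully open they stand 13 mm farther back than shut.
Start: joints at [1.154, 0.13, 1.488, -0, 1.523, -0.085], TCP at [0.195, 0.567, 0.231] pointing down, gripper open.
Joint ranges: [-2.96, 2.96], [-0.89, 2.26], [0.02, 2.5], [-1.34, 4.48], [0, 2.73], [-2.66, 2.66]. Speed limits (rad/s): [2.39, 2.39, 2.79, 3.14, 3.14, 3.14].

### API

Orientations are given as a unit quaternion [x, y, z, w].
In Python, from workcell import env, kinematics, vision, job, status gives the robot as it stands. Calls block until the motion is done:
- env.movep(position, orientation): joint-space move of the TCP to a pose.
- env.move_linear(position, velocity=0.15, rotation=None, guard=None): straight line of the TCP; rotation=None keeps the orientation; velocity is the mean speed in m/s. With guard (N) it stops when the force on the tool has changed by that much, and returns True; else False.
- env.move_joints(angles): joint-space move.
- env.set_gripper(opening, grip_force=None): finger opening in m; grip_force is the grip in N (None keeps the last); returns when the fingers have stopped.
- env.dwell(seconds).
- kinematics.ik(position, orientation): joint angles nearest the present ones, or None.
- vision.get_image(name): name is "scene" or "top"; returns a dict with "color" (480x640x3 uint8, red, green, blue), "camera_matrix" (3x3 intrinsics, pixels), "D" ([k1, k2, p1, p2, k3] as OpenCV has them; the pictures are not rectified), "position" and "orientation" of the camera in the world. Camera axes: x right, y up, looking along -z (the intrinsics and any distortion apply to the point x, -y, -z); pixel columns grow to the right and rows downward; lengths in m; the calibration is good to about 2 mm. A picture is of the moment at which its call begins. There is no depth.
A pose or a line that the arm cannot do raises env.Unreachable and nothing moves.
- job.close_job(): hands the job in, once; it reports no verdict.
Readings, each from a call of its own:
- status.current_clock(): time.
- status.current_joint_pos(): joint angles.
- status.current_joint_velocities(): joint speeds.
- status.current_joint_torque(): joint torques, N m.
- status.current_eef_pos(): TCP position.
- status.current_eef_rot(): TCP orientation.
- status.current_ft_force(): force on the tool from outside, world axes, zero at the start.
- status.current_wrist_torque(): the same for the moment, N m.
- status.current_finger_gap(): finger opening in m.
Only numpy, scipy, OpenCV 4.12 (cv2) and the standard library are available. Lean on these libraries where they do the work, as an engineer would, in place of code of your own. Each camera call takes 0.05 s, during which the arm holds its last target. There are 200 camera calls.

### The job

Pick up the stepped metal cuvette block from the bench and set it on the reader's metal stage, tall side towards the upright fence and low step facing away from it. Then seat it flat and square in the corner, touching both the fence and the side stop, and press it firmly down onto the stage and against the fence at once with a diagonal push. Finish while still holding that push, without letting go, and leave the jar, beaker and white bottle where they are.

Things in the scene. Friction and masses are not known exactly. Their poses are not given: they have to be found in the camera images.
- block_wall (a point): Centre of the tall wall of the loose aluminium cuvette block: 30 mm above its underside, 16 mm from its back face (+x) and 16 mm from the upright face over the step (-x), midway along its length (y); z up. Wall: 32 mm thick, 90 mm long, 60 mm high, four square wells in its top. Grasp it from above across the 32 mm, one finger over the step, one behind the back.
- corner (a point): Home corner of the fixed reader: where the planes of fence and side stop meet at the stage's top, 12 mm above the bench. +x points level into the fence, +y level into the stop, z up. The block is fully home with its tall-wall centre at x -16, y -45, z +30 mm here and axes parallel to these. All is rigid, no springs; no finger fits between block and fence then.
- amber_jar: Bystander: amber glass jar with white cap, 56 mm across, 85 mm high, origin at the centre of its underside. Leave alone.
- beaker: Bystander: open glass beaker, 72 mm across, 95 mm high, origin at the centre of its underside. Leave alone.
- white_bottle: Bystander: white plastic bottle, 64 mm across, 130 mm high, origin at the centre of its underside. Leave alone.
- stage: The reader's flat aluminium stage, fixed, top 12 mm above the bench, open from x -165 to 0 and y -170 to 0 mm of the corner. Origin at bench height, 80 mm (-x) in front of the fence face and 70 mm (-y) from the stop face; axes as the corner's.
- fence: Upright steel fence at the far side of the stage, fixed, rising 50 mm above the stage, y -170 to +30 mm of the corner; a white housing, at most 5 mm higher, lies behind it. Origin and axes as the stage's.
- stop: Low steel side-stop bar on the stage, fixed, rising 25 mm above it; x -90 to 0 and y 0 to 20 mm of the corner. Origin and axes as the stage's.
- block: The same block, one piece, about 0.5 kg, bare aluminium; origin at the centre of its underside, same axes. 60 (x) by 90 (y) by 60 mm high overall. In front (-x) of the tall wall is a low step, 28 mm deep, 18 mm high, 90 mm long: closed fingertips can press in the inside corner of step and wall.
Mind the look-alikes: they are no part of the job. What is shaped like the block but blue or green is not meant.

How it is judged:
By the outcome, as a careful person would: the job done as asked, in the order asked, and still so for the second after the job is handed in, while the arm keeps its last pose, push and grip.
It also fails if it takes over 45 s, if anything falls off the work surface, if the arm or the gripper's body presses on something with over 40 N, if the wrist force passes 120 N, or if a joint passes its speed limit or range.

## Working session

There is one attempt and no reset: what is moved stays moved. The work goes in short steps, each a Python script; the robot and the scene stay as the last script left them, time stands still between calls to the robot, and variables do not carry over. Pictures are saved under pics/ and viewed, about 8 in all and at most 12, crops included, and the job is handed in when it is done.

```bash
mkdir -p pics; ls; python3 - <<'E'
from workcell import env, kinematics, vision, job, status
import cv2,numpy as np
for n in("scene","top"):
    d=vision.get_image(n); cv2.imwrite(f"pics/{n}0.png",d["color"][:,:,::-1]); print(n,d["camera_matrix"],d["D"],d["position"],d["orientation"])
print(status.current_clock(),status.current_eef_rot(),status.current_ft_force())
E
```

```text
pics
scene [[491.1831161   0.        317.1834699]
 [  0.        491.1831161 247.938173 ]
 [  0.          0.          1.       ]] [-0.07947587  0.          0.          0.          0.        ] [ 1.28864254 -0.16741524  1.04598834] [0.25374067 0.18963793 0.57298821 0.7558688 ]
top [[579.89802626   0.         317.72042094]
 [  0.         579.89802626 239.96081356]
 [  0.           0.           1.        ]] [-0.05739725  0.          0.          0.          0.        ] [0.3480558  0.04261802 1.26061618] [-0.06311815  0.07401056  0.71042894 -0.69701453]
0.1 [ 8.14175260e-01  5.80618590e-01 -7.28052204e-04  4.10426741e-04] [ 0.13776695 -0.74087274 -0.47622264]
```

View pics/scene0.png

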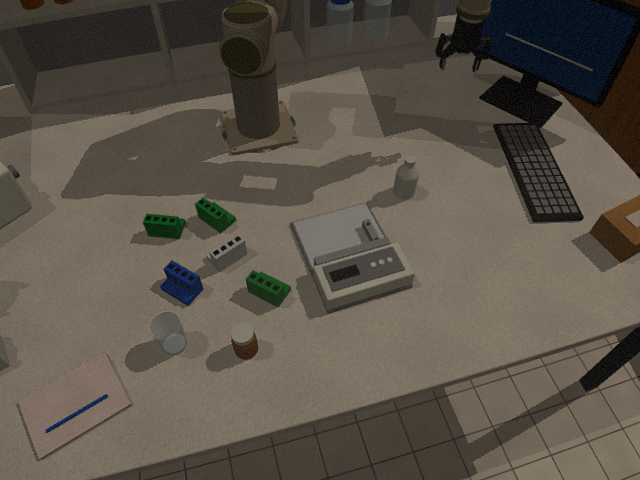

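View pics/top0.png

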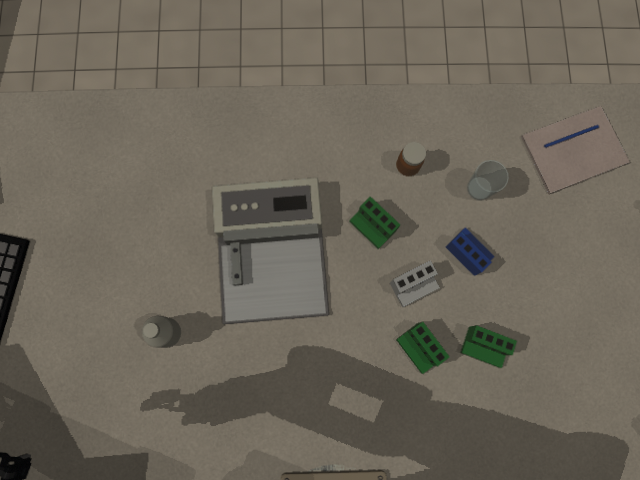

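The top view shows one bare-metal block at about (415,282), with its wells on the far (+x) side. Look-alikes are the blue block (470,250) and green blocks (375,222), (422,347) and (488,345). Only the silver block fits the description. The reader has its fence at about (270,233) and its stop at (236,263). I'll confirm in an enlarged crop.

```bash
python3 - <<'E'
import cv2,numpy as np
a=cv2.imread("pics/top0.png")
b=cv2.resize(a[255:315,380:450],None,fx=6,fy=6,interpolation=cv2.INTER_CUBIC)
c=cv2.resize(a[215:335,205:345],None,fx=5,fy=5,interpolation=cv2.INTER_CUBIC)
b=cv2.convertScaleAbs(b,alpha=1.4)
c=cv2.convertScaleAbs(c,alpha=1.3)
cv2.imwrite("pics/b.png",b);cv2.imwrite("pics/c.png",c)
E
```

```text
(no output)
```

View pics/b.png

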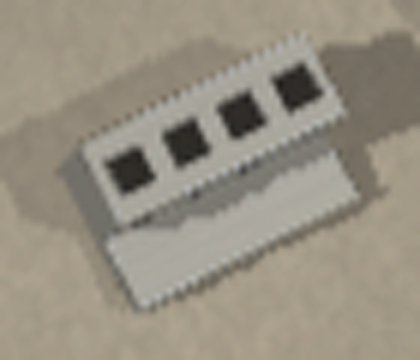

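View pics/c.png

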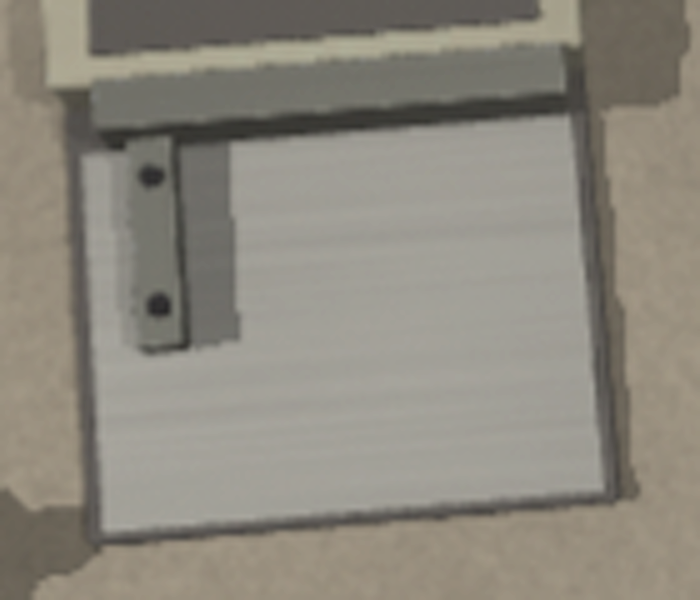

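Crop b confirms the bare silver block: four wells in a tall wall on the +x side and the low step towards −x. Crop c shows the stage, with the fence as the grey strip and the stop bar with two screws. Next I'll cast rays.

```bash
cat > h.py <<'E'
import cv2,numpy as np
from scipy.spatial.transform import Rotation as R
def ray(d,px):
    u=cv2.undistortPoints(np.array(px,float).reshape(-1,1,2),np.array(d["camera_matrix"]),np.array(d["D"])).reshape(-1,2)
    v=np.c_[u[:,0],-u[:,1],-np.ones(len(u))]
    return R.from_quat(d["orientation"]).apply(v)
def onz(d,px,z):
    v=ray(d,px);p=np.array(d["position"]);return p+v*((z-p[2])/v[:,2])[:,None]
def proj(d,P):
    c=R.from_quat(d["orientation"]).inv().apply(np.atleast_2d(P)-np.array(d["position"]))
    c=c*[1,-1,-1]
    return cv2.projectPoints(c,np.zeros(3),np.zeros(3),np.array(d["camera_matrix"]),np.array(d["D"]))[0].reshape(-1,2)
E
python3 - <<'E'
from h import *
from workcell import vision
np.set_printoptions(precision=4,suppress=True)
d=vision.get_image("top")
B=lambda l:(np.array(l,float)+.5)/6-.5+[380,255]
C=lambda l:(np.array(l,float)+.5)/5-.5+[205,215]
def yaw(v): return np.degrees(np.arctan2(v[1],v[0]))
w=onz(d,B([(130,170),(186,142),(242,114),(298,87)]),.06);print("wells",w,w.mean(0),yaw(w[0]-w[3])-90)
t=onz(d,B([(82,145),(305,35),(347,112),(118,222)]),.06);print("top",t,t.mean(0),np.linalg.norm(t-np.roll(t,1,0),axis=1))
s=onz(d,B([(107,238),(335,152),(358,198),(143,310)]),.018);print("step",s)
st=onz(d,C([(98,535),(605,492),(573,112)]),.012);print("stage FL FR BR",st,yaw(st[0]-st[1])-90,np.linalg.norm(st[0]-st[1]))
sp=onz(d,C([(140,350),(187,347),(175,137),(127,140)]),.037);print("stop FL FR BR BL",sp,yaw(sp[2]-sp[1]))
for z in(.012,.062):print("fence",z,onz(d,C([(92,80),(565,45),(565,92),(100,128),(573,112),(110,145)]),z))
E
```

```text
wells [[ 0.4896 -0.1509  0.06  ]
 [ 0.499  -0.1709  0.06  ]
 [ 0.5085 -0.1911  0.06  ]
 [ 0.5176 -0.2113  0.06  ]] [ 0.5037 -0.181   0.06  ] 24.83985127049668
top [[ 0.4987 -0.1345  0.06  ]
 [ 0.536  -0.2148  0.06  ]
 [ 0.5084 -0.2281  0.06  ]
 [ 0.4716 -0.1458  0.06  ]] [ 0.5037 -0.1808  0.06  ] [0.0294 0.0886 0.0305 0.0901]
step [[ 0.4702 -0.1482  0.018 ]
 [ 0.4996 -0.2323  0.018 ]
 [ 0.4828 -0.2397  0.018 ]
 [ 0.4442 -0.1599  0.018 ]]
stage FL FR BR [[0.4193 0.2242 0.012 ]
 [0.4336 0.0071 0.012 ]
 [0.6001 0.0174 0.012 ]] 3.7752667350833207 0.21751823937716266
stop FL FR BR BL [[0.4955 0.2034 0.037 ]
 [0.4964 0.1835 0.037 ]
 [0.5871 0.189  0.037 ]
 [0.5862 0.2097 0.037 ]] 3.493883565063205
fence 0.012 [[0.6182 0.2287 0.012 ]
 [0.6303 0.0203 0.012 ]
 [0.6091 0.0207 0.012 ]
 [0.5966 0.225  0.012 ]
 [0.6001 0.0174 0.012 ]
 [0.5889 0.2205 0.012 ]]
fence 0.062 [[0.6074 0.2213 0.062 ]
 [0.619  0.0212 0.062 ]
 [0.5987 0.0216 0.062 ]
 [0.5866 0.2177 0.062 ]
 [0.59   0.0184 0.062 ]
 [0.5793 0.2134 0.062 ]]
```

```bash
cat >> h.py <<'E'
def q(a): a=np.radians(a)/2; return [float(np.cos(a)),float(np.sin(a)),0.,0.]
CY=3.6; CO=np.array([.5873,.189,.012])
def fromc(x,y,z):  # corner-frame mm -> world m
    return (CO+R.from_euler('z',CY,degrees=True).apply([x/1e3,y/1e3,z/1e3])).tolist()
def toc(p): return R.from_euler('z',-CY,degrees=True).apply(np.array(p)-CO)*1e3
E
python3 - <<'E'
from h import *
from workcell import env,status,vision,kinematics
np.set_printoptions(precision=4,suppress=True)
env.set_gripper(.06,60)
env.movep([.5037,-.181,.14],q(24.8))
print(status.current_joint_pos(),status.current_clock())
print(env.move_linear([.5037,-.181,.026],.1,guard=10),status.current_eef_pos())
f0=np.array(status.current_ft_force())
env.set_gripper(0.02,60)
print("gap",status.current_finger_gap(),np.array(status.current_ft_force())-f0)
env.move_linear([.5037,-.181,.10],.1)
print("gap",status.current_finger_gap(),np.array(status.current_ft_force())-f0,status.current_clock())
for n in("top","scene"):
    d=vision.get_image(n);cv2.imwrite(f"pics/l_{n}.png",d["color"][:,:,::-1])
a=cv2.imread("pics/l_top.png")[200:360,330:500];b=cv2.imread("pics/l_scene.png")[150:310,150:320]
cv2.imwrite("pics/l.png",cv2.resize(np.hstack([a,b]),None,fx=2.3,fy=2.3))
E
```

```text
[-0.4395  0.018   1.7753  0.0002  1.348  -0.8734] 3.3917
False [ 0.5044 -0.1813  0.0269]
gap 0.031613815537926124 [0.9138 2.2435 4.9465]
gap 0.031399760970238895 [ 0.5673  0.955  -6.1758] 5.9417
```

View pics/l.png

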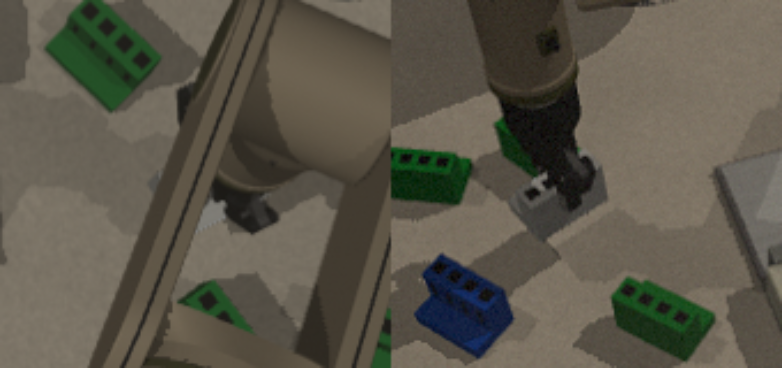

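The block is held: gap 31.4 mm, about 6 N of weight, and the scene crop shows it clear of the bench. Next I'll set it on the stage and slide it to the side stop.

```bash
python3 - <<'E'
from h import *
from workcell import env,status,vision
np.set_printoptions(precision=4,suppress=True)
ft=lambda:np.array(status.current_ft_force())
env.movep(fromc(-58,-62,110),q(CY)); print(status.current_clock(),status.current_joint_pos())
f0=ft()
env.move_linear(fromc(-58,-62,34),.12)
print("down",env.move_linear(fromc(-58,-62,22),.02,guard=10),toc(status.current_eef_pos()),ft()-f0)
z=toc(status.current_eef_pos())[2]
print("side",env.move_linear(fromc(-58,-30,z),.03,guard=18),toc(status.current_eef_pos()),ft()-f0,status.current_finger_gap())
env.set_gripper(.052)
print("rel",toc(status.current_eef_pos()),ft()-f0,status.current_finger_gap())
p=toc(status.current_eef_pos())
env.move_linear(fromc(p[0],p[1],110),.15); print(status.current_clock())
env.movep(fromc(-120,-60,160),q(CY+90))
env.set_gripper(0)
for n in("top","scene"):
    d=vision.get_image(n);cv2.imwrite(f"pics/p_{n}.png",d["color"][:,:,::-1])
a=cv2.imread("pics/p_top.png")[170:330,190:360];b=cv2.imread("pics/p_scene.png")[170:330,270:440]
cv2.imwrite("pics/p.png",cv2.resize(np.hstack([a,b]),None,fx=2.3,fy=2.3))
print(status.current_clock(),status.current_joint_pos())
E
```

```text
7.2167 [ 0.1327  0.0686  1.7585 -0.0006  1.315   0.0698]
down True [-57.2426 -61.8923  26.893 ] [ 0.694  -0.4188 10.2397]
side True [-57.604  -44.7671  26.9241] [ 0.3951 -3.8979  9.7299] 0.03129466514631634
rel [-58.5256 -44.9416  25.9662] [-0.0276  1.0505  5.703 ] 0.05235059868208763
10.175
12.2333 [ 0.1471 -0.1445  1.8708 -0.      1.4153 -1.4865]
```

View pics/p.png

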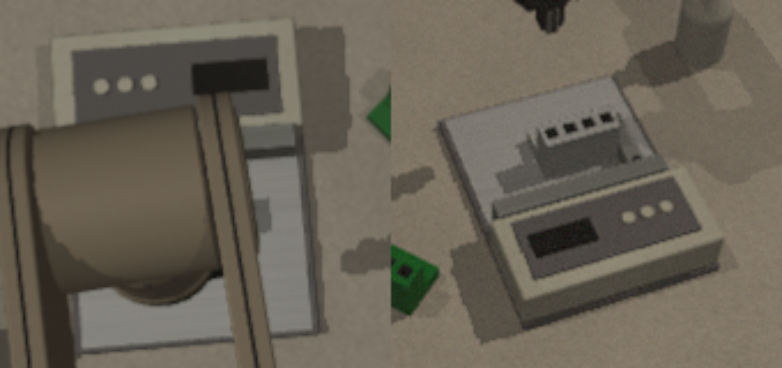

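The scene view shows the block upright on the stage, touching the stop bar, with a gap to the fence. The stop contact at y=-44.8 matches the nominal -45. Now I'll push from the inside corner towards the fence.

```bash
python3 - <<'E'
from h import *
from workcell import env,status,vision
np.set_printoptions(precision=4,suppress=True)
ft=lambda:np.array(status.current_ft_force())
P=lambda:toc(status.current_eef_pos())
env.movep(fromc(-93,-45,75),q(CY+90))
f0=ft()
env.move_linear(fromc(-93,-45,30),.12)
print("down",env.move_linear(fromc(-93,-45,21),.03,guard=6),P(),ft()-f0)
f0=ft(); z=max(P()[2],20.5)
print("touch",env.move_linear(fromc(-60,-45,z),.03,guard=3),P(),ft()-f0)
print("push",env.move_linear(fromc(-30,-45,z),.04,guard=20),P(),ft()-f0)
p=P()
env.move_linear(fromc(p[0]-4,p[1],p[2]),.05)
# to the -y end, nudge the wall to the stop
env.move_linear(fromc(p[0]-4,p[1],90),.2)
env.move_linear(fromc(-22,-125,90),.2)
env.move_linear(fromc(-22,-125,24),.2)
f0=ft()
print("nudge",env.move_linear(fromc(-22,-85,24),.04,guard=18),P(),ft()-f0)
p=P()
env.move_linear(fromc(-22,p[1]-5,24),.1)
env.move_linear(fromc(-22,p[1]-5,90),.2)
env.move_linear(fromc(-130,-100,120),.25)
for n in("top","scene"):
    d=vision.get_image(n);cv2.imwrite(f"pics/f_{n}.png",d["color"][:,:,::-1])
a=cv2.imread("pics/f_top.png")[170:330,190:360];b=cv2.imread("pics/f_scene.png")[170:330,270:440]
cv2.imwrite("pics/f.png",cv2.resize(np.hstack([a,b]),None,fx=2.3,fy=2.3))
print(status.current_clock())
E
```

```text
down False [-93.1847 -45.0166  20.8299] [ 0.5334 -0.3058 -0.3342]
touch True [-84.3146 -45.0395  20.451 ] [-4.3087 -0.2224  0.7341]
push True [-43.0445 -45.0202  19.2894] [-4.4561 -1.0645  0.8085]
nudge True [ -21.6969 -102.6909   24.4335] [ 1.6778 -4.719   4.1486]
19.0833
```

View pics/f.png

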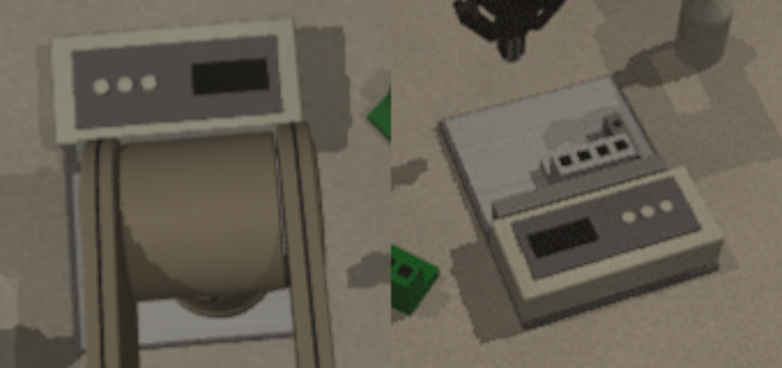

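The block sits along the fence, and the contact at x=-43.0 is exactly the nominal (-16-16-11). The nudge at the end tripped against the stop. Now the final diagonal push, built up in small force-checked steps.

```bash
python3 - <<'E'
from h import *
from workcell import env,status,vision
np.set_printoptions(precision=3,suppress=True)
ft=lambda:np.array(status.current_ft_force())
P=lambda:toc(status.current_eef_pos())
env.move_linear(fromc(-48,-45,90),.25)
env.move_linear(fromc(-48,-45,25),.2)
env.dwell(.2); f0=ft()
print("diag",env.move_linear(fromc(-40,-45,17),.02,guard=8),P(),ft()-f0)
x,y,z=P()
for i in range(25):
    env.move_linear(fromc(x,y,z),.02); env.dwell(.1)
    f=R.from_euler('z',-CY,degrees=True).apply(ft()-f0)
    print(i,np.array([x,y,z]),P(),f,round(status.current_clock(),2))
    if f[0]<-30 and f[2]>30: break
    if np.linalg.norm(f)>75 or status.current_clock()>32: break
    if f[0]>-30: x+=.5 if f[0]>-22 else .25
    if f[2]<30: z-=.5 if f[2]<22 else .25
    if f[1]>-3: y+=.15
E
```

```text
diag True [-43.086 -44.964  21.122] [-1.181 -1.941  5.557]
0 [-43.086 -44.964  21.122] [-43.099 -44.983  21.235] [-2.663 -0.994  5.005] 21.07
1 [-42.586 -44.814  20.622] [-42.848 -44.992  21.251] [-7.594 -2.319 10.647] 21.43
2 [-42.086 -44.664  20.122] [-42.576 -44.938  21.316] [-11.665  -3.684  17.216] 21.77
3 [-41.586 -44.664  19.622] [-42.468 -44.935  21.297] [-17.179  -4.247  24.227] 22.12
4 [-41.086 -44.664  19.372] [-42.355 -44.918  21.357] [-20.969  -3.699  28.689] 22.48
5 [-40.586 -44.664  19.122] [-42.29  -44.916  21.38 ] [-24.619  -4.49   34.361] 22.82
6 [-40.336 -44.664  19.122] [-42.287 -44.905  21.405] [-26.382  -4.816  35.271] 23.18
7 [-40.086 -44.664  19.122] [-42.217 -44.908  21.451] [-28.354  -4.43   35.762] 23.52
8 [-39.836 -44.664  19.122] [-42.202 -44.924  21.466] [-28.904  -5.655  36.933] 23.88
9 [-39.586 -44.664  19.122] [-42.17  -44.917  21.49 ] [-30.987  -5.102  38.442] 24.23
```

Forces reach about 31 N horizontal and 38 N down, but the step contact came at z≈21, not 18. That could be a tilt, so I'll look, overlaying the projected home outline.

```bash
python3 - <<'E'
from h import *
from workcell import env,status,vision
np.set_printoptions(precision=4,suppress=True)
print(status.current_finger_gap(),status.current_eef_rot(),R.from_quat(status.current_eef_rot()).as_matrix()[:,2],toc(status.current_eef_pos()),status.current_ft_force())
d=vision.get_image("scene");a=d["color"][:,:,::-1].copy()
P=[fromc(*c) for c in[(0,0,60),(0,-90,60),(-32,-90,60),(-32,0,60),(-32,0,18),(-60,0,18),(-60,-90,18),(-32,-90,18),(0,-90,0),(-60,-90,0),(0,-170,50),(0,30,50)]]
uv=proj(d,P);print(uv)
f=cv2.imread("pics/f_scene.png")
o=[]
for im in(a,f):
    x0,y0=325,205
    c=cv2.resize(im[y0:y0+75,x0:x0+65],None,fx=6,fy=6,interpolation=cv2.INTER_CUBIC)
    c=cv2.convertScaleAbs(c,alpha=1.4)
    for u in uv: cv2.circle(c,tuple(int(v) for v in ((u-[x0,y0]+.5)*6)),2,(0,0,255),-1)
    o.append(c)
cv2.imwrite("pics/g.png",np.hstack(o))
E
```

```text
7.800201414458085e-05 [ 0.6844  0.7291 -0.0079 -0.0048] [-0.0178 -0.0051 -0.9998] [-42.1696 -44.9173  21.4897] [-30.8638  -6.5484  38.9733]
[[375.8702 235.6136]
 [342.7477 244.8931]
 [338.1856 235.3902]
 [370.9062 226.3886]
 [369.4561 236.5118]
 [365.3523 228.732 ]
 [333.792  237.4272]
 [337.5681 245.4314]
 [341.6888 258.9213]
 [333.5818 241.6088]
 [312.4298 255.7789]
 [386.2158 235.0285]]
```

View pics/g.png

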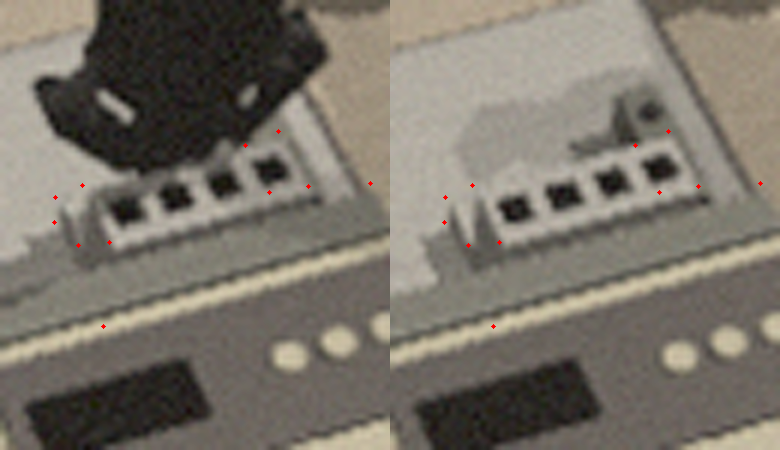

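The block's outline matches the home prediction: the well offset is about the same as the fence-edge offset, roughly 2 mm of calibration error. The z≈21 contact is then probably the fingertips sticking by friction on the wall above the step. I'll unload, touch the step first, then build up the diagonal push.

```bash
python3 - <<'E'
from h import *
from workcell import env,status,vision
np.set_printoptions(precision=3,suppress=True)
ft=lambda:np.array(status.current_ft_force())
P=lambda:toc(status.current_eef_pos())
rot=q(CY+90)
env.move_linear(fromc(-43.2,-44.9,21.3),.03,rotation=rot)
env.move_linear(fromc(-46,-44.9,21.3),.05); env.dwell(.2); f0=ft()
print("step",env.move_linear(fromc(-46,-44.9,14),.015,guard=6),P(),ft()-f0)
x,y,z=P(); z-=.2
print("wall",env.move_linear(fromc(-40,y,z+.4),.02,guard=8),P(),ft()-f0)
x=P()[0]; 
for i in range(22):
    env.move_linear(fromc(x,y,z),.03); env.dwell(.08)
    f=R.from_euler('z',-CY,degrees=True).apply(ft()-f0)
    print(i,np.array([x,y,z]),P(),f,round(status.current_clock(),2))
    if f[0]<-30 and f[2]>30: break
    if np.linalg.norm(f)>75 or status.current_clock()>36: break
    if f[0]>-30: x+=.5
    if f[2]<30: z-=.5 if f[2]<22 else .25
    if f[1]>-3: y+=.1
E
```

```text
step True [-45.7   -44.85   18.081] [-1.728 -1.283  6.69 ]
wall True [-45.369 -44.861  18.092] [ 0.39  -0.084  4.305]
0 [-45.369 -44.85   17.881] [-45.13  -44.832  18.079] [-0.257 -0.961  3.919] 25.9
1 [-44.869 -44.75   17.381] [-45.058 -44.849  18.072] [-5.957 -1.875 10.79 ] 26.23
2 [-44.369 -44.65   16.881] [-45.066 -44.794  18.008] [-9.736 -2.294 17.585] 26.57
3 [-43.869 -44.55   16.381] [-45.047 -44.787  17.946] [-16.276  -3.485  24.972] 26.9
4 [-43.369 -44.55   16.131] [-44.971 -44.802  17.976] [-20.14   -3.38   29.425] 27.23
5 [-42.869 -44.55   15.881] [-44.955 -44.769  17.943] [-23.041  -4.524  34.216] 27.57
6 [-42.369 -44.55   15.881] [-44.938 -44.791  17.93 ] [-25.897  -4.287  35.819] 27.9
7 [-41.869 -44.55   15.881] [-44.913 -44.798  17.933] [-28.4    -3.778  38.47 ] 28.23
8 [-41.369 -44.55   15.881] [-44.894 -44.79   17.899] [-31.544  -5.363  42.082] 28.57
```

The step is at z=18.1, so the block is flat and the friction explanation holds. This time the tips stuck on the step 2 mm short of the wall, so one more approach: lift 0.6 mm, touch the wall, then load both.

```bash
python3 - <<'E'
from h import *
from workcell import env,status,vision
np.set_printoptions(precision=3,suppress=True)
ft=lambda:np.array(status.current_ft_force())
P=lambda:toc(status.current_eef_pos())
rot=q(CY+90)
env.move_linear(fromc(-45,-44.8,18.1),.03,rotation=rot)
env.move_linear(fromc(-45,-44.8,18.9),.03,rotation=rot); env.dwell(.2); f0=ft(); print(P())
print("wall",env.move_linear(fromc(-40,-44.8,18.7),.02,guard=6),P(),ft()-f0)
x,y,z=P()[0],-44.8,18.0
for i in range(22):
    env.move_linear(fromc(x,y,z),.03); env.dwell(.08)
    f=R.from_euler('z',-CY,degrees=True).apply(ft()-f0)
    print(i,np.array([x,y,z]),P(),f,round(status.current_clock(),2))
    if f[0]<-30 and f[2]>30: break
    if np.linalg.norm(f)>75 or status.current_clock()>38: break
    if f[0]>-30: x+=.6
    if f[2]<30: z-=.5 if f[2]<22 else .25
    if f[1]>-3: y+=.1
env.dwell(.3);print(P(),ft()-f0)
d=vision.get_image("scene");a=d["color"][:,:,::-1].copy();cv2.imwrite("pics/z.png",a)
c=cv2.convertScaleAbs(cv2.resize(a[195:295,300:420],None,fx=5,fy=5,interpolation=cv2.INTER_CUBIC),alpha=1.3)
cv2.imwrite("pics/zc.png",c)
E
```

```text
[-45.089 -44.819  18.594]
wall True [-43.479 -44.844  18.285] [1.534 1.316 4.362]
0 [-43.479 -44.8    18.   ] [-43.448 -44.814  18.165] [-2.018 -0.322  4.611] 29.87
1 [-42.879 -44.7    17.5  ] [-43.375 -44.784  18.113] [-8.598 -0.781 12.255] 30.2
2 [-42.279 -44.6    17.   ] [-43.334 -44.775  18.118] [-14.441  -1.385  20.997] 30.53
3 [-41.679 -44.5    16.5  ] [-43.335 -44.751  18.089] [-20.8    -3.773  27.805] 30.87
4 [-41.079 -44.5    16.25 ] [-43.254 -44.759  18.094] [-25.814  -3.042  33.609] 31.2
5 [-40.479 -44.5    16.25 ] [-42.991 -44.737  18.11 ] [-28.049  -3.432  36.045] 31.53
6 [-39.879 -44.5    16.25 ] [-42.941 -44.739  18.151] [-29.893  -4.343  40.061] 31.87
7 [-39.279 -44.5    16.25 ] [-42.545 -44.73   18.136] [-32.774  -3.956  39.904] 32.2
[-42.54  -44.734  18.135] [-32.1    -6.219  39.764]
```

View pics/zc.png

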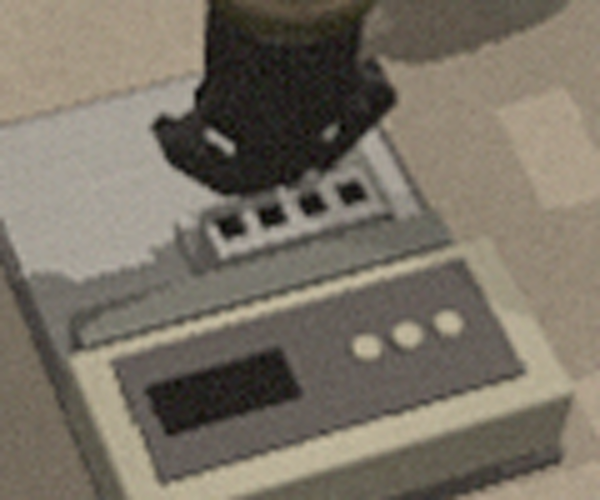

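View pics/z.png

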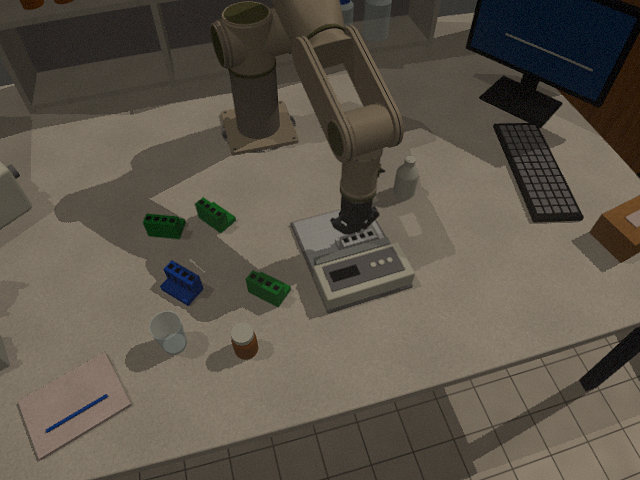

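The crop shows the block flat and parallel along the fence, at the stop bar, with the fingertips in the step/wall corner. Jar (245,341), beaker (170,333) and bottle (406,180) are where they were. Handing in with the push held.

```bash
python3 -c "
from workcell import job,status
print(status.current_ft_force(),status.current_clock());job.close_job()"
```

```text
[-30.89648199  -5.78975579  38.55960269] 32.55
the job is handed in; nothing more can be done
```

I placed the silver cuvette block on the stage with its tall side to the fence and seated it in the corner. I handed the job in at 32.6 s with the diagonal push still held.

- **Placing:** I gripped the block across its 32 mm wall (gap read 31.4 mm) and slid it to the side stop. Contact came at y -44.8 mm; nominal is -45. Closed fingertips then pushed it to the fence, and a nudge on its free end pushed it back against the stop.
- **Final push:** The fingertips sit in the inside corner of step and wall. The last reading was about 31 N into the fence, 39 N down and 6 N towards the stop.
- **Seating checks:** The step surface was felt at 18.1 mm above the stage (nominal 18), so the block is flat. Fence contact came at fingertip x -43.0 mm, as expected. The last picture shows the block parallel to the fence, with the jar, beaker and bottle where they started.
- **What disagreed:**
  - My first two tries at the diagonal push stuck by friction, first on the wall about 3 mm above the step, then on the step about 2 mm short of the wall. I unloaded and redid each one; the third reached the corner.
  - The scene camera shows both fence and block about 2 mm off my prediction, which is within its calibration error.
  - The fingertips crept about 0.9 mm towards the fence while the load built up. I put this down to give in the arm and fingers and did not check it separately.
  - I did not recheck contact with the stop by camera at close range after the nudge.

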